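Sort the seized pruner from the free one at a plant-collecting bench

ROBOT

A 7-joint arm with a two-finger parallel gripper is mounted at the origin on the work surface. World frame = base frame: x ahead of the robot, y to its left, z up, the work surface at z = 0. Lengths are in m, angles in rad, forces in N, time in s.
With the tool pointing down it reaches from about 0.425 to 0.925 m from the base axis. Payload 6.8 kg.
Tool frame: the origin (TCP) lies on the mounting face of the last link; the fingertips stand 173 mm ahead of it and the grasp point (between the pads) lies 155 mm ahead of it; z points along the fingers, y is the line along which they close (so a half turn about z gives the same grasp; the last joint's range is limited). The gripper opens to 85 mm and grips with 20 to 120 N. Pads are 22 mm wide; open, the fingers measure 114 mm over their backs; the gripper's body (76 mm by 85 mm) begins 54 mm behind the grasp point. The pads swing forward as they close: fully open they stand 13 mm farther back than shut.
Start: joints at [-1.444, 0.477, 0.022, 1.555, -0.011, 1.109, -0.083], TCP at [0.157, 0.656, 0.405] pointing down, gripper open.
Joint ranges: [-2.96, 2.96], [-0.34, 2.1], [-1.41, 1.46], [0.24, 2.44], [-1.37, 4.51], [0.17, 1.92], [-2.96, 2.96]. Speed limits (rad/s): [2.39, 2.39, 3.14, 3.14, 3.14, 3.14, 3.14].

INTERFACE

Orientations are given as a rotation vector (axis times angle).
In Python, from bench import r gives the robot as it stands.
- The arm moves only by the tool carry_out, never from a script. Its argument "moves" is a list of rows, each a list of 5 numbers: the shift along the tool's x, y, z in m, then the turn about the tool's z in rad, then the finger opening in m, from 0 to 0.0854. In form: [[dx, dy, dz, roll, claw], ...]. A call has exactly 8 rows; each row is the pose to reach, as a shift and turn from the pose commanded when the call began, along the tool's axes at that moment; what a row does not reach only later rows make up. A row lasts 1/10 s, in which the tool goes at most 50 mm and 8.59 degrees, less where a joint would pass 70% of its speed; a pose out of reach is approached as far as the arm can. A call with a gripper value outside its range is refused whole. The fingers move at their own pace and stop on an object; "force" is the grip in N (left out, the last holds). Time passes only in rows, so rows that repeat a pose let the fingers close, or fill a call up. It gives the time, the measured TCP pose, the force, the opening and the grip force at its end, in the units of the state.
- r.get_obs(): the state, without advancing time (a new reading comes with each control period).
- r.grab_frame(name): name is "scene" or "top" or "wrist"; returns the picture (480x640x3 uint8, red, green, blue); there is no depth.
- r.calibration(name): a dict with "fx", "fy", "cx", "cy" (pixels), "rvec" (rotation vector, rad) and "tvec" (3), from world to camera coordinates, as OpenCV has them. Camera axes: x right, y down, z forward; pixel columns grow to the right and rows downward; lengths in m; the calibration is good to about 2 mm. A picture is of the moment at which its call begins: read the wrist's pose just before it. calibration takes no time and is no camera call; for the wrist camera it gives the pose at the moment of the call.
- r.hand_in(): hands the job in; it is judged then, once.
The state is a dict: "clock": time; "joints": joint angles; "qvel": joint speeds; "tau": joint torques, N m; "tcp_pos": TCP position; "orientation": TCP orientation; "contact_force": force on the tool from outside, world axes, zero at the start; "moment": the same for the moment, N m; "grip_width": finger opening in m; "gripper_force": force on a finger pad.
Only numpy, scipy, OpenCV 4.12 (cv2) and the standard library are available. Lean on these libraries where they do the work, as an engineer would, in place of code of your own. Each camera call takes 0.05 s, during which the arm holds its last target. There are 200 camera calls.

TASK

One of the two red-handled pruners has a seized hinge and the other moves freely; squeeze their handles together to find out which. Lay the seized one in the yellow repair tray, and the free one, handles squeezed shut, in the green stock tray. Both should lie flat in their trays, set down and not dropped.

Things in the scene. Friction and masses are not known exactly. Their poses are not given: they have to be found in the camera images.
- pruner_1: first of two look-alike red-handled pruners lying loose, 190 long, 18 high, 0.2 kg. Origin: pivot axis, underside. Axes: those of the hooked-jaw half, x from handles to jaws, z up. Its handle, a straight bar 14 wide, 18 high, runs from 25 to 130 behind the pivot (-x), centred 13 to -y; the other half mirrors it (+y) and swings about the pivot. Jaws reach 62 ahead.
- pruner_2: second of two look-alike red-handled pruners lying loose, 190 long, 18 high, 0.2 kg. Origin: pivot axis, underside. Axes: those of the hooked-jaw half, x from handles to jaws, z up. Its handle, a straight bar 14 wide, 18 high, runs from 25 to 130 behind the pivot (-x), centred 13 to -y; the other half mirrors it (+y) and swings about the pivot. Jaws reach 62 ahead.
- pruner_1_hinge (a joint): spread of the first pruner's handles, rad: 0 shut (parallel, 40 mm over both), starts 0.27-0.42 (55-65 mm over both, 60 behind the pivot). The line midway between the handles is turned from body x by minus half of it. Free: shuts under some 3 N of squeeze and stays as left, no spring. Seized: does not give to any squeeze. Which is which shows only on squeezing.
- pruner_2_hinge (a joint): spread of the second pruner's handles, rad: 0 shut (parallel, 40 mm over both), starts 0.27-0.42 (55-65 mm over both, 60 behind the pivot). The line midway between the handles is turned from body x by minus half of it. Free: shuts under some 3 N of squeeze and stays as left, no spring. Seized: does not give to any squeeze. Which is which shows only on squeezing.
- tray_repair: yellow open tray, fixed, for pruners that are seized (repair); 280 (x) by 170 (y) outside, 35 high, walls and floor 5 thick. Origin: centre of the underside, on the table; x along its length, z up
- tray_stock: green open tray, fixed, for pruners that move freely (stock); 280 (x) by 170 (y) outside, 35 high, walls and floor 5 thick. Origin: centre of the underside, on the table; x along its length, z up
Things that resemble listed ones, but are neither listed nor needed, are in the scene too. What is shaped like the pruner_1 but turquoise is not meant.

How it is judged:
By the outcome, as a careful person would: the job done as asked, in the order asked, and still so for the second after the job is handed in, with the robot touching nothing.
It also fails if it takes over 54 s, if anything falls off the work surface, if the arm or the gripper's body presses on something with over 40 N, if the wrist force passes 120 N, or if a joint passes its speed limit or range.

## Working session

There is one attempt and no reset: what is moved stays moved. The work goes in short steps, Python scripts to look and compute and a tool call to move; the robot and the scene stay as the last step left them, time stands still between calls to the robot, and variables do not carry over. Pictures are saved under pics/ and viewed, at most 10 in all, crops included, and the job is handed in when it is done.

Besides the shell and the picture viewer there is one more tool, called after "Request:" in YAML: its name, and indented under it one key for each argument. carry_out: Moves the arm, as the interface text tells. Its arguments: {"type":"object","properties":{"moves":{"type":"array","items":{"type":"array","items":{"type":"number"}}},"force":{"type":"number"}},"required":["moves"]}

```bash
mkdir -p pics
cat > h.py <<'E'
import numpy as np,cv2
from bench import r
def snap(n,f):
    c=r.calibration(n); im=r.grab_frame(n); cv2.imwrite('pics/'+f+'.png',im[:,:,::-1]); return im,c
def px2w(c,uv,z):
    R=cv2.Rodrigues(np.array(c['rvec'],float))[0]; t=np.array(c['tvec'],float)
    uv=np.atleast_2d(uv).astype(float)
    d=np.c_[(uv[:,0]-c['cx'])/c['fx'],(uv[:,1]-c['cy'])/c['fy'],np.ones(len(uv))]@R
    o=-R.T@t
    return o+d*((z-o[2])/d[:,2])[:,None]
E
python3 - <<'E'
from h import *
im,c=snap('top','top1'); print(c)
o=r.get_obs(); print(o['tcp_pos'],o['orientation'],o['clock'],o['contact_force'])
hsv=cv2.cvtColor(im,cv2.COLOR_RGB2HSV)
for n,lo,hi in [('red',(0,120,60),(8,255,255)),('red2',(172,120,60),(180,255,255)),('yel',(22,100,80),(34,255,255)),('grn',(45,80,40),(80,255,255))]:
    m=cv2.inRange(hsv,lo,hi); k,l,s,ce=cv2.connectedComponentsWithStats(m)
    for i in range(1,k):
        if s[i][4]>60: print(n,s[i],ce[i],px2w(c,ce[i],0.015).round(3))
E
```

```text
{'fx': 520.1780847402857, 'fy': 520.1780847402857, 'cx': 315.3016057073939, 'cy': 241.00060022860578, 'rvec': array([ 2.18065469, -2.17727447,  0.04926807]), 'tvec': array([0.00720934, 0.49622193, 0.99897845])}
[0.15697437 0.65622222 0.40373679] [-3.67958606e-01 -3.11990021e+00  2.83411487e-03] 0.05 [ 0.07954359 -0.50523162  0.17948742]
red [545  79  15  15 169] [552.09467456  85.92899408] [[ 0.804 -0.459  0.015]]
red [115  99  55  24 703] [143.09246088 110.82503556] [[0.757 0.353 0.015]]
red [224 199  31  46 361] [239.27700831 221.81163435] [[0.534 0.157 0.015]]
red [349 200  20  50 344] [358.40697674 224.54069767] [[ 0.529 -0.076  0.015]]
red [379 202   8  52 357] [382.6442577  227.60504202] [[ 0.523 -0.123  0.015]]
red [254 206  17  51 348] [262.22413793 231.24137931] [[0.515 0.112 0.015]]
yel [   74   159   102   152 13342] [124.03312847 234.60628092] [[0.509 0.385 0.015]]
grn [ 58  25  38  41 788] [76.35532995 46.04568528] [[0.891 0.492 0.015]]
grn [ 36  54  54  29 780] [62.39871795 68.05512821] [[0.845 0.519 0.015]]
grn [  467   165   108   152 13853] [519.82675233 240.75485454] [[ 0.497 -0.389  0.015]]
grn [630 187  10  44 165] [635.8        209.06666667] [[ 0.559 -0.613  0.015]]
```

View pics/top1.png

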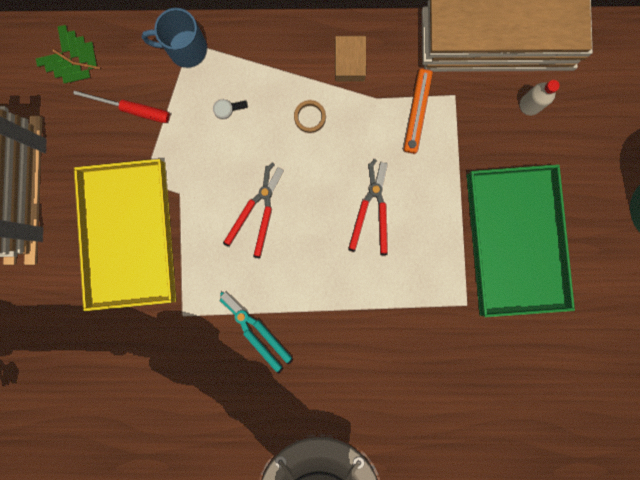

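```bash
cat >> h.py <<'E'
def handles(im,c,z=0.018,amin=200):
    hsv=cv2.cvtColor(im,cv2.COLOR_RGB2HSV)
    m=cv2.inRange(hsv,(0,120,50),(8,255,255))|cv2.inRange(hsv,(172,120,50),(180,255,255))
    k,l,s,ce=cv2.connectedComponentsWithStats(m); out=[]
    for i in range(1,k):
        if s[i][4]<amin: continue
        ys,xs=np.where(l==i); P=px2w(c,np.c_[xs,ys],z)[:,:2]
        (ctr,wh,a)=cv2.minAreaRect(P.astype(np.float32)*1000)
        u=np.linalg.svd(P-P.mean(0),full_matrices=False)[2][0]; u*=np.sign(u[0])
        out.append((np.array(ctr)/1000,np.sort(wh),np.arctan2(u[1],u[0])))
    return out
def shift(x,y,z,yaw_y=None):
    """tool-frame shift to TCP target; yaw_y: world angle the tool y line shall have"""
    o=r.get_obs(); R=cv2.Rodrigues(np.array(o['orientation'],float))[0]
    d=R.T@(np.array([x,y,z])-o['tcp_pos'])
    roll=0
    if yaw_y is not None:
        cur=np.arctan2(R[1,1],R[0,1]); roll=-(yaw_y-cur); roll=(roll+np.pi/2)%np.pi-np.pi/2
    print('shift',d.round(4),'roll',round(roll,3),'tcp',o['tcp_pos'].round(4),'t',o['clock'],'j7',round(o['joints'][6],2))
E
python3 - <<'E'
from h import *
im=cv2.imread('pics/top1.png')[:,:,::-1].copy(); c=r.calibration('top')
for h in handles(im,c): print(h)
piv=px2w(c,[(265,192),(376,188)],0.018)[:,:2]; print(piv)
hsv=cv2.cvtColor(im,cv2.COLOR_RGB2HSV)
for lo,hi in [((22,100,80),(34,255,255)),((45,80,40),(80,255,255))]:
    m=cv2.inRange(hsv,lo,hi); k,l,s,ce=cv2.connectedComponentsWithStats(m); i=1+s[1:,4].argmax()
    ys,xs=np.where(l==i); print('tray',cv2.minAreaRect((px2w(c,np.c_[xs,ys],0.035)[:,:2]*1000).astype(np.float32)))
cv2.imwrite('pics/crop1.png',cv2.resize(im[150:270,210:410,::-1],None,fx=4,fy=4,interpolation=cv2.INTER_CUBIC))
E
```

```text
(array([0.75686926, 0.35369708]), array([ 29.48921585, 110.1580658 ]), np.float64(1.2950820045603908))
(array([0.53389563, 0.15672375]), array([ 13.97134781, 100.33470154]), np.float64(-0.5416375705257612))
(array([ 0.52860016, -0.07596906]), array([ 13.09102821, 100.31641388]), np.float64(-0.2810312783605457))
(array([ 0.52269299, -0.12282264]), array([13.60833549, 99.66812134]), np.float64(0.02101459221772248))
(array([0.51559509, 0.11158851]), array([ 13.36360073, 100.63651276]), np.float64(-0.22475452974273794))
[[ 0.59242463  0.10694944]
 [ 0.60011007 -0.11060561]]
tray ((508.7355041503906, 377.11865234375), (281.2611389160156, 179.94459533691406), 5.631950378417969)
tray ((497.55828857421875, -380.8035888671875), (279.92486572265625, 178.4171142578125), 4.28165340423584)
```

View pics/crop1.png

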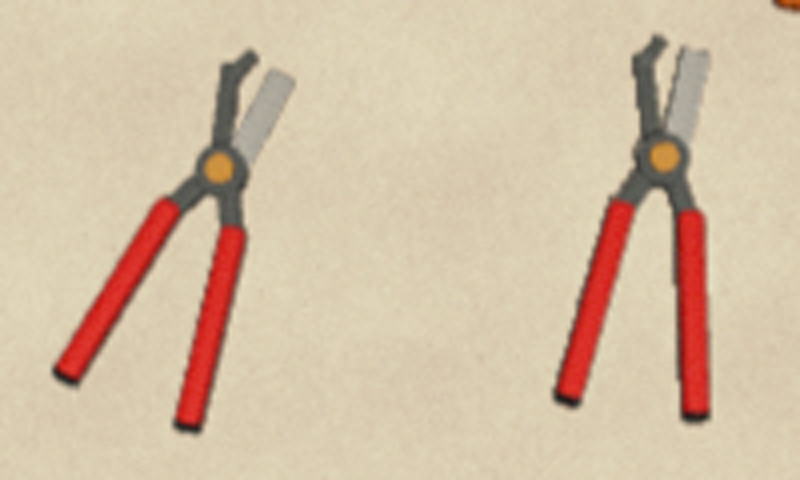

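The two red-handled pruners are A (pivot pixel 265,192) and B (376,188). The turquoise one at (241,317) is the decoy. The crop confirms that A and B both have red handles, with the hooked jaw on the left. I'll go to A first.

Run:
```python
from h import *
shift(.5368,.1294,.26,-0.383+np.pi/2)
shift(.5405,-.1028,.26,-0.13+np.pi/2)
```

```text
shift [-0.4919 -0.4237  0.1446] roll 0.148 tcp [0.157  0.6562 0.4037] t 0.05 j7 -0.08
shift [-0.5496 -0.6487  0.145 ] roll -0.105 tcp [0.157  0.6562 0.4037] t 0.05 j7 -0.08
```

Request:
carry_out:
  moves:
    - [-0.04, -0.035, 0, 0, 0.0854]
    - [-0.08, -0.07, 0, 0.05, 0.0854]
    - [-0.12, -0.105, 0.0, 0.1, 0.0854]
    - [-0.16, -0.14, 0.02, 0.148, 0.0854]
    - [-0.195, -0.17, 0.04, 0.148, 0.0854]
    - [-0.23, -0.2, 0.06, 0.148, 0.0854]
    - [-0.265, -0.23, 0.08, 0.148, 0.0854]
    - [-0.3, -0.26, 0.1, 0.148, 0.0854]
  force: 20

```text
clock: 0.85
tcp_pos: [0.3799, 0.3444, 0.3105]
orientation: [-0.597, -3.084, 0.0]
contact_force: [0.4, 0.2, 0.0]
grip_width: 0.0853
gripper_force: 0.0
```

```bash
python3 -c "
from h import *
shift(.5368,.1294,.26,-0.383+np.pi/2)"
```

```text
shift [-0.2258 -0.1409  0.0505] roll 0.0 tcp [0.3799 0.3444 0.3105] t 0.85 j7 0.4
```

Request:
carry_out:
  moves:
    - [-0.04, -0.025, 0.01, 0, 0.0854]
    - [-0.08, -0.05, 0.02, 0, 0.0854]
    - [-0.12, -0.075, 0.03, 0, 0.0854]
    - [-0.16, -0.1, 0.04, 0, 0.0854]
    - [-0.19, -0.12, 0.045, 0, 0.0854]
    - [-0.21, -0.132, 0.045, 0, 0.0854]
    - [-0.214, -0.134, 0.045, 0, 0.0854]
    - [-0.214, -0.134, 0.045, 0, 0.0854]

```text
clock: 1.65
tcp_pos: [0.5278, 0.1416, 0.266]
orientation: [-0.6, -3.083, 0.0]
contact_force: [0.0, -0.5, -0.4]
grip_width: 0.0852
gripper_force: 0.0
```

```bash
python3 -c "
from h import *
im,c=snap('wrist','w1')
for h in handles(im,c,0.018,600): print(h)
shift(.5368,.1294,.173,-0.383+np.pi/2)"
```

```text
(array([0.51495251, 0.1144418 ]), array([14.55140781, 98.90988159]), np.float64(-0.23001167732862007))
(array([0.53282397, 0.15788306]), array([13.96930695, 98.58810425]), np.float64(-0.54162804700138))
(array([ 0.52153143, -0.05354603]), array([11.08817482, 41.65626907]), np.float64(-0.48291446450339487))
shift [-0.0139 -0.0089  0.093 ] roll 0.001 tcp [0.5273 0.1428 0.2661] t 1.7 j7 0.93
```

View pics/w1.png

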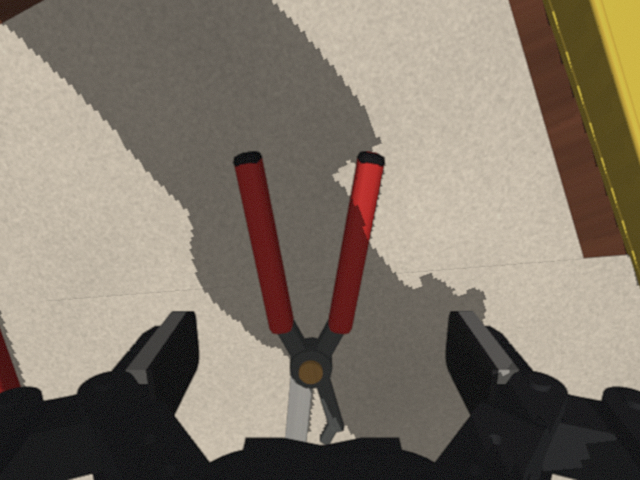

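The wrist view shows A's handles at (263,245) and (358,245) and its pivot at (311,372), lying between the fingers. This agrees with the top view to about 2 mm, so I'll descend and squeeze.

Request:
carry_out:
  moves:
    - [-0.014, -0.0075, 0.02, 0, 0.0854]
    - [-0.014, -0.0075, 0.05, 0, 0.0854]
    - [-0.014, -0.0075, 0.075, 0, 0.0854]
    - [-0.014, -0.0075, 0.09, 0, 0.0854]
    - [-0.014, -0.0075, 0.093, 0, 0.0854]
    - [-0.014, -0.0075, 0.093, 0, 0.0854]
    - [-0.014, -0.0075, 0.093, 0, 0.075]
    - [-0.014, -0.0075, 0.093, 0, 0.065]
  force: 20

```text
clock: 2.5
tcp_pos: [0.5385, 0.1301, 0.1745]
orientation: [0.597, 3.083, 0.002]
contact_force: [-1.0, -0.1, -0.0]
grip_width: 0.0652
gripper_force: 0.0
```

Request:
carry_out:
  moves:
    - [0, 0, 0, 0, 0.06]
    - [0, 0, 0, 0, 0.055]
    - [0, 0, 0, 0, 0.05]
    - [0, 0, 0, 0, 0.045]
    - [0, 0, 0, 0, 0.04]
    - [0, 0, 0, 0, 0.035]
    - [0, 0, 0, 0, 0.035]
    - [0, 0, 0, 0, 0.035]
  force: 20

```text
clock: 3.3
tcp_pos: [0.5382, 0.1299, 0.1736]
orientation: [0.597, 3.084, 0.001]
contact_force: [-0.1, 1.2, 5.7]
grip_width: 0.0392
gripper_force: 19.8
```

A closed to 39 mm, so it is free. I'll release it, squeeze B to confirm it is seized, and place that one first.

```bash
python3 -c "
from h import *
shift(.5405,-.102,.26,-0.13+np.pi/2)"
```

```text
shift [-0.0887 -0.2142 -0.0865] roll -0.253 tcp [0.5382 0.1299 0.1736] t 3.3 j7 0.99
```

Request:
carry_out:
  moves:
    - [0, 0, -0.002, 0, 0.06]
    - [0, 0, -0.003, 0, 0.075]
    - [0, 0, -0.005, 0, 0.0854]
    - [0, 0, -0.03, 0, 0.0854]
    - [0, 0, -0.07, 0, 0.0854]
    - [-0.015, -0.035, -0.086, -0.1, 0.0854]
    - [-0.033, -0.08, -0.086, -0.2, 0.0854]
    - [-0.051, -0.125, -0.086, -0.253, 0.0854]

```text
clock: 4.1
tcp_pos: [0.5386, -0.0061, 0.2602]
orientation: [0.195, 3.134, 0.001]
contact_force: [0.2, 0.4, 0.5]
grip_width: 0.0854
gripper_force: 0.0
```

Request:
carry_out:
  moves:
    - [-0.025, -0.035, 0, 0, 0.0854]
    - [-0.05, -0.07, 0, 0, 0.0854]
    - [-0.058, -0.077, 0, 0, 0.0854]
    - [-0.058, -0.077, 0, 0, 0.0854]
    - [-0.058, -0.077, 0, 0, 0.0854]
    - [-0.058, -0.077, 0, 0, 0.0854]
    - [-0.058, -0.077, 0, 0, 0.0854]
    - [-0.058, -0.077, 0, 0, 0.0854]

```text
clock: 4.9
tcp_pos: [0.5859, -0.0879, 0.2593]
orientation: [-0.201, -3.135, -0.001]
contact_force: [0.3, -0.1, 0.7]
grip_width: 0.0853
gripper_force: 0.0
```

```bash
python3 -c "
from h import *
im,c=snap('wrist','w2')
for h in handles(im,c,0.018,600): print(h)
shift(.5405,-.102,.176,-0.13+np.pi/2)
im,c=snap('top','top2')
for h in handles(im,c): print(h)"
```

```text
(array([ 0.52210986, -0.12220724]), array([14.6768856 , 98.49915314]), np.float64(0.01769192484249903))
(array([ 0.52835162, -0.07641718]), array([13.1071043 , 98.45878601]), np.float64(-0.2798609998288114))
shift [ 0.0433 -0.0195  0.0834] roll 0.001 tcp [ 0.586  -0.0882  0.2594] t 4.95 j7 1.58
(array([0.75599536, 0.35208789]), array([ 29.49128151, 106.39253998]), np.float64(1.2949949369153249))
(array([0.52891302, 0.14624843]), array([ 13.76015854, 100.3527832 ]), np.float64(-0.377480817489777))
(array([0.51924988, 0.12250691]), array([ 13.81885052, 100.59352875]), np.float64(-0.37778026759659267))
```

View pics/w2.png

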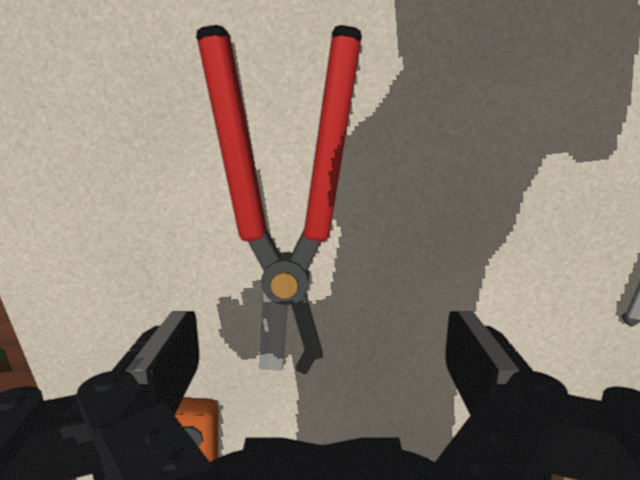

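B sits between columns 200 and 360, with its pivot at (284,286). A is confirmed shut, its handles parallel at -0.378 rad. I'll correct the position over B and squeeze it.

Request:
carry_out:
  moves:
    - [0.02, -0.01, 0, 0, 0.0854]
    - [0.043, -0.0195, 0.015, 0, 0.0854]
    - [0.043, -0.0195, 0.045, 0, 0.0854]
    - [0.043, -0.0195, 0.07, 0, 0.0854]
    - [0.043, -0.0195, 0.083, 0, 0.0854]
    - [0.043, -0.0195, 0.086, 0, 0.0854]
    - [0.043, -0.0195, 0.086, 0, 0.0854]
    - [0.043, -0.0195, 0.086, 0, 0.07]

```text
clock: 5.8
tcp_pos: [0.5416, -0.1029, 0.1743]
orientation: [0.204, 3.133, -0.0]
contact_force: [0.8, 1.6, 0.7]
grip_width: 0.073
gripper_force: 0.0
```

Request:
carry_out:
  moves:
    - [0, 0, 0, 0, 0.062]
    - [0, 0, 0, 0, 0.055]
    - [0, 0, 0, 0, 0.05]
    - [0, 0, 0, 0, 0.045]
    - [0, 0, 0, 0, 0.04]
    - [0, 0, 0, 0, 0.035]
    - [0, 0, 0, 0, 0.035]
    - [0, 0, 0, 0, 0.035]
  force: 25

```text
clock: 6.6
tcp_pos: [0.5415, -0.1029, 0.1747]
orientation: [0.204, 3.133, 0.0]
contact_force: [-0.1, 0.9, 7.0]
grip_width: 0.0585
gripper_force: 24.9
```

```bash
python3 -c "
from h import *
im,c=snap('wrist','w3')
for h in handles(im,c,0.018,600): print(h)
a=np.deg2rad(5)
shift(.53,.377,.28,-0.13+np.pi/2)
shift(.53,.377,.28,a+np.pi/2)"
```

```text
(array([ 0.52119122, -0.1225878 ]), array([15.13599396, 97.61364746]), np.float64(0.015186748030005272))
(array([ 0.52696191, -0.07823671]), array([15.09017754, 97.57820129]), np.float64(-0.27562702925676635))
shift [ 0.0735  0.4744 -0.1053] roll -0.0 tcp [ 0.5415 -0.1029  0.1747] t 6.65 j7 1.64
shift [ 0.0735  0.4744 -0.1053] roll -0.217 tcp [ 0.5415 -0.1029  0.1747] t 6.65 j7 1.64
```

View pics/w3.png

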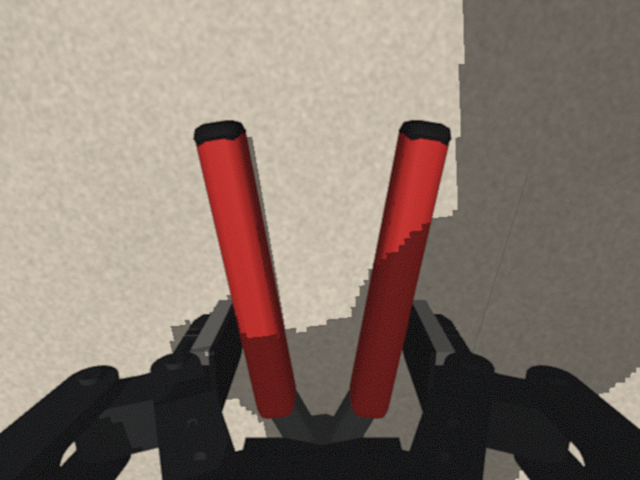

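B stopped at 58.5 mm under 25 N, so it is seized. The handle ends are at (220,132) and (425,132). I'll carry it to the yellow tray.

Request:
carry_out:
  moves:
    - [0, 0, 0, 0, 0.035]
    - [0, 0, 0, 0, 0.035]
    - [0, 0, -0.01, 0, 0.035]
    - [0, 0, -0.025, 0, 0.035]
    - [0, 0, -0.045, 0, 0.035]
    - [0, 0, -0.07, 0, 0.035]
    - [0, 0, -0.09, 0, 0.035]
    - [0, 0, -0.1, 0, 0.035]
  force: 40

```text
clock: 7.45
tcp_pos: [0.5414, -0.103, 0.2761]
orientation: [0.204, 3.131, 0.0]
contact_force: [0.8, -1.0, -1.2]
grip_width: 0.0579
gripper_force: 43.3
```

```bash
python3 -c "
from h import *
shift(.4826,.380,.275,0.075+np.pi/2)"
```

```text
shift [0.1209 0.4713 0.0008] roll -0.205 tcp [ 0.5414 -0.103   0.2761] t 7.45 j7 1.61
```

Request:
carry_out:
  moves:
    - [0.003, 0.01, 0, 0, 0.035]
    - [0.009, 0.035, 0, -0.03, 0.035]
    - [0.018, 0.07, 0, -0.06, 0.035]
    - [0.027, 0.105, 0, -0.09, 0.035]
    - [0.036, 0.14, 0, -0.12, 0.035]
    - [0.045, 0.175, 0, -0.15, 0.035]
    - [0.054, 0.21, 0, -0.18, 0.035]
    - [0.063, 0.245, 0, -0.205, 0.035]

```text
clock: 8.25
tcp_pos: [0.5089, 0.1503, 0.2723]
orientation: [0.121, -3.137, 0.001]
contact_force: [-0.0, 0.3, -3.4]
grip_width: 0.0572
gripper_force: 43.2
```

```bash
python3 -c "
from h import *
shift(.4826,.380,.275,0.075+np.pi/2)"
```

```text
shift [ 0.0085  0.2311 -0.0027] roll 0.002 tcp [0.5089 0.1503 0.2723] t 8.25 j7 1.28
```

Request:
carry_out:
  moves:
    - [0.001, 0.035, 0, 0, 0.035]
    - [0.003, 0.07, 0, 0, 0.035]
    - [0.005, 0.105, 0, 0, 0.035]
    - [0.007, 0.14, 0, 0, 0.035]
    - [0.009, 0.175, 0, 0, 0.035]
    - [0.01, 0.205, 0, 0, 0.035]
    - [0.01, 0.225, 0, 0, 0.035]
    - [0.01, 0.233, 0, 0, 0.035]

```text
clock: 9.05
tcp_pos: [0.4813, 0.3823, 0.2725]
orientation: [0.123, -3.138, -0.0]
contact_force: [0.3, 0.6, -2.9]
grip_width: 0.0577
gripper_force: 43.2
```

Request:
carry_out:
  moves:
    - [0, 0, 0, 0, 0.035]
    - [0, 0, 0, 0, 0.035]
    - [0, 0, 0.005, 0, 0.035]
    - [0, 0, 0.015, 0, 0.035]
    - [0, 0, 0.025, 0, 0.035]
    - [0, 0, 0.03, 0, 0.035]
    - [0, 0, 0.03, 0, 0.035]
    - [0, 0, 0.03, 0, 0.035]

```text
clock: 9.85
tcp_pos: [0.4828, 0.3798, 0.2431]
orientation: [0.118, -3.139, 0.0]
contact_force: [0.4, 0.4, -1.7]
grip_width: 0.0575
gripper_force: 43.2
```

```bash
python3 -c "
from h import *
shift(.4826,.380,.18,0.075+np.pi/2)
t,_=snap('top','t3'); s,_=snap('scene','s3')
cv2.imwrite('pics/c3.png',np.hstack([cv2.resize(t[130:330,40:240],(400,400)),cv2.resize(s,(400,400))])[:,:,::-1])"
```

```text
shift [0.0001 0.0002 0.0631] roll 0.0 tcp [0.4828 0.3798 0.2431] t 9.85 j7 0.9
```

View pics/c3.png

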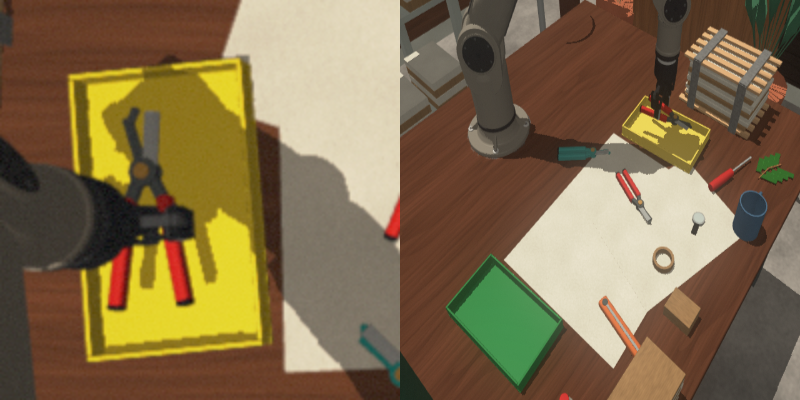

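The seized pruner is held level above the yellow tray, with its pivot at crop pixel (145,170), inside the walls. I'll lower it.

Request:
carry_out:
  moves:
    - [0, 0, 0.01, 0, 0.035]
    - [0, 0, 0.025, 0, 0.035]
    - [0, 0, 0.04, 0, 0.035]
    - [0, 0, 0.05, 0, 0.035]
    - [0, 0, 0.056, 0, 0.035]
    - [0, 0, 0.058, 0, 0.035]
    - [0, 0, 0.06, 0, 0.035]
    - [0, 0, 0.06, 0, 0.035]

```text
clock: 10.75
tcp_pos: [0.4829, 0.3799, 0.1835]
orientation: [-0.118, 3.139, 0.0]
contact_force: [0.1, 0.2, -2.3]
grip_width: 0.0575
gripper_force: 43.2
```

Request:
carry_out:
  moves:
    - [0, 0, 0.001, 0, 0.035]
    - [0, 0, 0.001, 0, 0.035]
    - [0, 0, 0.002, 0, 0.035]
    - [0, 0, 0.002, 0, 0.035]
    - [0, 0, 0.003, 0, 0.035]
    - [0, 0, 0.003, 0, 0.035]
    - [0, 0, 0.003, 0, 0.035]
    - [0, 0, 0.003, 0, 0.035]
  force: 20

```text
clock: 11.55
tcp_pos: [0.4828, 0.3799, 0.1804]
orientation: [-0.118, 3.139, 0.0]
contact_force: [0.0, 1.0, -1.8]
grip_width: 0.0576
gripper_force: 43.3
```

Request:
carry_out:
  moves:
    - [0, 0, 0.0005, 0, 0.035]
    - [0, 0, 0.001, 0, 0.035]
    - [0, 0, 0.0015, 0, 0.035]
    - [0, 0, 0.002, 0, 0.035]
    - [0, 0, 0.002, 0, 0.035]
    - [0, 0, 0.002, 0, 0.035]
    - [0, 0, 0.002, 0, 0.035]
    - [0, 0, 0.002, 0, 0.035]

```text
clock: 12.35
tcp_pos: [0.4828, 0.3799, 0.1799]
orientation: [-0.118, 3.139, 0.0]
contact_force: [-3.5, -2.5, 13.1]
grip_width: 0.0579
gripper_force: 44.2
```

Contact with the floor. I'll back off 1 mm and open slowly.

Request:
carry_out:
  moves:
    - [0, 0, -0.0015, 0, 0.035]
    - [0, 0, -0.0015, 0, 0.06]
    - [0, 0, -0.0015, 0, 0.064]
    - [0, 0, -0.0015, 0, 0.07]
    - [0, 0, -0.0015, 0, 0.076]
    - [0, 0, -0.0015, 0, 0.08]
    - [0, 0, -0.005, 0, 0.08]
    - [0, 0, -0.03, 0, 0.08]

```text
clock: 13.15
tcp_pos: [0.4816, 0.379, 0.2062]
orientation: [0.118, -3.135, 0.006]
contact_force: [-0.5, 0.4, -0.3]
grip_width: 0.08
gripper_force: 0.0
```

```bash
python3 -c "
from h import *
m=-0.378;hc=np.array([(.5289+.5192)/2,(.1462+.1225)/2])
g=hc+.017*np.array([np.cos(m),np.sin(m)]);print(g)
shift(g[0],g[1],.26,m+np.pi/2)"
```

```text
[0.53984988 0.12807594]
shift [-0.0389 -0.2548 -0.0531] roll 0.453 tcp [0.4816 0.379  0.2062] t 13.15 j7 0.9
```

Request:
carry_out:
  moves:
    - [0, 0, -0.03, 0, 0.08]
    - [0, 0, -0.055, 0, 0.08]
    - [-0.006, -0.04, -0.055, 0.1, 0.08]
    - [-0.012, -0.08, -0.055, 0.2, 0.08]
    - [-0.019, -0.125, -0.055, 0.3, 0.08]
    - [-0.026, -0.17, -0.055, 0.4, 0.08]
    - [-0.033, -0.215, -0.055, 0.453, 0.08]
    - [-0.039, -0.252, -0.055, 0.453, 0.08]

```text
clock: 13.95
tcp_pos: [0.5409, 0.1288, 0.2638]
orientation: [0.594, 3.084, -0.001]
contact_force: [0.3, 1.2, 0.8]
grip_width: 0.0797
gripper_force: 0.0
```

Request:
carry_out:
  moves:
    - [0, 0, 0, 0, 0.08]
    - [0, 0, 0, 0, 0.08]
    - [0, 0, 0, 0, 0.08]
    - [0, 0, 0, 0, 0.08]
    - [0, 0, 0, 0, 0.08]
    - [0, 0, 0, 0, 0.08]
    - [0, 0, 0, 0, 0.08]
    - [0, 0, 0, 0, 0.08]

```text
clock: 14.75
tcp_pos: [0.5405, 0.1317, 0.2633]
orientation: [-0.589, -3.086, -0.0]
contact_force: [0.2, 0.0, 0.1]
grip_width: 0.0799
gripper_force: 0.0
```

```bash
python3 -c "
from h import *
shift(.5398,.1285,.1775,-.378+np.pi/2)
im,c=snap('top','t4')
for h in handles(im,c): print(h)
t=im;s,_=snap('wrist','w4')
cv2.imwrite('pics/c4.png',np.hstack([cv2.resize(t[130:330,40:240],(400,400)),cv2.resize(s,(400,400))])[:,:,::-1])"
```

```text
shift [-0.0005 -0.0032  0.0858] roll 0.0 tcp [0.5405 0.1317 0.2633] t 14.75 j7 0.95
(array([0.75650562, 0.35180487]), array([ 30.28191185, 106.32581329]), np.float64(1.2942639878789874))
(array([0.50107861, 0.12947356]), array([14.10878563, 60.18605042]), np.float64(-0.38802028436596814))
(array([0.46441531, 0.40127054]), array([ 14.87726974, 101.99195099]), np.float64(-0.07288591628709502))
(array([0.46891434, 0.35318369]), array([ 14.39280987, 101.23308563]), np.float64(0.22960183186826924))
```

View pics/c4.png

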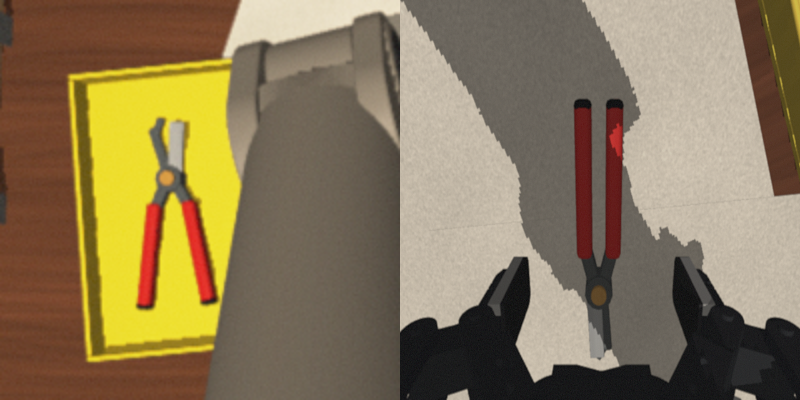

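The seized pruner lies flat in the yellow tray, with its pivot at crop pixel (167,178). The free one is shut under the gripper at (600,180), so I'll grasp it.

Request:
carry_out:
  moves:
    - [0, -0.003, 0.02, 0, 0.08]
    - [0, -0.003, 0.05, 0, 0.08]
    - [0, -0.003, 0.075, 0, 0.08]
    - [0, -0.003, 0.086, 0, 0.08]
    - [0, -0.003, 0.086, 0, 0.08]
    - [0, -0.003, 0.086, 0, 0.07]
    - [0, -0.003, 0.086, 0, 0.055]
    - [0, -0.003, 0.086, 0, 0.03]
  force: 40

```text
clock: 15.65
tcp_pos: [0.54, 0.1288, 0.1784]
orientation: [0.59, 3.084, 0.002]
contact_force: [0.8, -0.4, 1.0]
grip_width: 0.0418
gripper_force: 0.0
```

Request:
carry_out:
  moves:
    - [0, 0, 0, 0, 0.03]
    - [0, 0, 0, 0, 0.03]
    - [0, 0, -0.005, 0, 0.03]
    - [0, 0, -0.02, 0, 0.03]
    - [0, 0, -0.04, 0, 0.03]
    - [0, 0, -0.065, 0, 0.03]
    - [0, 0, -0.085, 0, 0.03]
    - [0, 0, -0.09, 0, 0.03]

```text
clock: 16.45
tcp_pos: [0.5402, 0.1288, 0.2704]
orientation: [0.589, 3.082, 0.004]
contact_force: [0.5, 0.5, -1.6]
grip_width: 0.0385
gripper_force: 41.0
```

```bash
python3 -c "
from h import *
a=.09
shift(.4976-.026,-.385-.002,.268,a+np.pi/2)"
```

```text
shift [-0.1265 -0.5047  0.0013] roll -0.468 tcp [0.5402 0.1288 0.2704] t 16.45 j7 0.95
```

Request:
carry_out:
  moves:
    - [-0.003, -0.01, 0, 0, 0.03]
    - [-0.009, -0.035, 0, -0.06, 0.03]
    - [-0.018, -0.07, 0, -0.12, 0.03]
    - [-0.027, -0.108, 0, -0.18, 0.03]
    - [-0.037, -0.146, 0, -0.24, 0.03]
    - [-0.046, -0.184, 0, -0.3, 0.03]
    - [-0.056, -0.222, 0, -0.36, 0.03]
    - [-0.065, -0.26, 0, -0.42, 0.03]

```text
clock: 17.25
tcp_pos: [0.5025, -0.1391, 0.2662]
orientation: [0.069, -3.138, -0.0]
contact_force: [0.5, -0.2, -1.1]
grip_width: 0.0384
gripper_force: 40.9
```

```bash
python3 -c "
from h import *
a=.09
shift(.4976-.026,-.385-.002,.268,a+np.pi/2)"
```

```text
shift [ 0.0419 -0.2463 -0.0017] roll -0.046 tcp [ 0.5025 -0.1391  0.2662] t 17.25 j7 1.83
```

Request:
carry_out:
  moves:
    - [0.006, -0.035, 0, -0.02, 0.03]
    - [0.012, -0.07, 0, -0.046, 0.03]
    - [0.018, -0.105, 0, -0.046, 0.03]
    - [0.024, -0.14, 0, -0.046, 0.03]
    - [0.03, -0.175, 0, -0.046, 0.03]
    - [0.035, -0.205, 0, -0.046, 0.03]
    - [0.039, -0.23, 0, -0.046, 0.03]
    - [0.041, -0.24, 0, -0.046, 0.03]

```text
clock: 18.05
tcp_pos: [0.4708, -0.3817, 0.2661]
orientation: [0.131, -3.136, 0.001]
contact_force: [-0.1, -0.5, -2.8]
grip_width: 0.0389
gripper_force: 40.9
```

Request:
carry_out:
  moves:
    - [0, 0, 0, 0, 0.03]
    - [0, 0, 0, 0, 0.03]
    - [0, 0, 0.005, 0, 0.03]
    - [0, 0, 0.015, 0, 0.03]
    - [0, 0, 0.025, 0, 0.03]
    - [0, 0, 0.03, 0, 0.03]
    - [0, 0, 0.03, 0, 0.03]
    - [0, 0, 0.03, 0, 0.03]

```text
clock: 18.85
tcp_pos: [0.4732, -0.3785, 0.2371]
orientation: [0.139, -3.138, -0.0]
contact_force: [-0.1, 0.4, -1.1]
grip_width: 0.0387
gripper_force: 40.9
```

```bash
python3 -c "
from h import *
shift(.4716,-.387,.184,.09+np.pi/2)
t,_=snap('top','t5'); s,_=snap('wrist','w5')
cv2.imwrite('pics/c5.png',np.hstack([cv2.resize(t[130:330,420:620],(400,400)),cv2.resize(s,(400,400))])[:,:,::-1])"
```

```text
shift [ 0.0023 -0.0084  0.0531] roll -0.002 tcp [ 0.4732 -0.3785  0.2371] t 18.85 j7 2.32
```

View pics/c5.png

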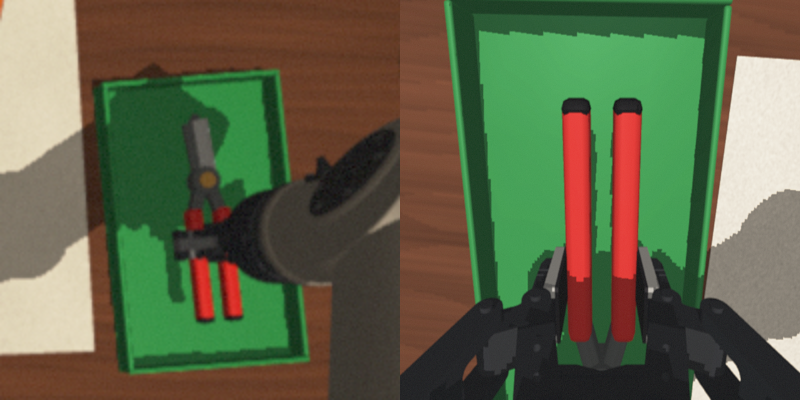

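The shut pruner is held over the green tray (crop pivot 208,180), centred and parallel to the walls. I'll lower it.

Request:
carry_out:
  moves:
    - [0.001, -0.004, 0.01, 0, 0.03]
    - [0.001, -0.004, 0.025, 0, 0.03]
    - [0.001, -0.004, 0.038, 0, 0.03]
    - [0.001, -0.004, 0.046, 0, 0.03]
    - [0.001, -0.004, 0.049, 0, 0.03]
    - [0.001, -0.004, 0.05, 0, 0.03]
    - [0.001, -0.004, 0.051, 0, 0.03]
    - [0.001, -0.004, 0.051, 0, 0.03]

```text
clock: 19.75
tcp_pos: [0.4727, -0.3827, 0.1867]
orientation: [-0.139, 3.138, -0.001]
contact_force: [0.2, 1.3, -1.5]
grip_width: 0.0384
gripper_force: 41.0
```

Request:
carry_out:
  moves:
    - [0, 0, 0.0005, 0, 0.03]
    - [0, 0, 0.001, 0, 0.03]
    - [0, 0, 0.0015, 0, 0.03]
    - [0, 0, 0.002, 0, 0.03]
    - [0, 0, 0.002, 0, 0.03]
    - [0, 0, 0.002, 0, 0.03]
    - [0, 0, 0.002, 0, 0.03]
    - [0, 0, 0.002, 0, 0.03]

```text
clock: 20.55
tcp_pos: [0.4725, -0.3826, 0.1843]
orientation: [-0.138, 3.139, 0.0]
contact_force: [-0.4, -0.0, -2.3]
grip_width: 0.0384
gripper_force: 41.0
```

Request:
carry_out:
  moves:
    - [0, 0, 0.0005, 0, 0.03]
    - [0, 0, 0.001, 0, 0.03]
    - [0, 0, 0.0015, 0, 0.03]
    - [0, 0, 0.0015, 0, 0.03]
    - [0, 0, 0.0015, 0, 0.03]
    - [0, 0, 0.0015, 0, 0.03]
    - [0, 0, 0.0015, 0, 0.03]
    - [0, 0, 0.0015, 0, 0.03]

```text
clock: 21.35
tcp_pos: [0.4725, -0.3826, 0.1837]
orientation: [-0.138, 3.138, 0.0]
contact_force: [-2.4, 1.4, 6.5]
grip_width: 0.0388
gripper_force: 41.9
```

Request:
carry_out:
  moves:
    - [0, 0, -0.0005, 0, 0.03]
    - [0, 0, -0.0005, 0, 0.04]
    - [0, 0, -0.0005, 0, 0.045]
    - [0, 0, -0.0005, 0, 0.052]
    - [0, 0, -0.0005, 0, 0.06]
    - [0, 0, -0.0005, 0, 0.07]
    - [0, 0, -0.005, 0, 0.075]
    - [0, 0, -0.03, 0, 0.075]

```text
clock: 22.15
tcp_pos: [0.4715, -0.3817, 0.211]
orientation: [0.139, -3.134, -0.005]
contact_force: [-0.1, -0.0, 0.0]
grip_width: 0.0747
gripper_force: 0.0
```

Request:
carry_out:
  moves:
    - [0, 0, -0.04, 0, 0.075]
    - [0, 0, -0.08, 0, 0.075]
    - [-0.02, 0.03, -0.1, 0, 0.075]
    - [-0.03, 0.07, -0.1, 0, 0.075]
    - [-0.04, 0.11, -0.1, 0, 0.075]
    - [-0.04, 0.15, -0.1, 0, 0.075]
    - [-0.04, 0.17, -0.1, 0, 0.075]
    - [-0.04, 0.17, -0.1, 0, 0.075]

```text
clock: 22.95
tcp_pos: [0.4976, -0.2061, 0.3131]
orientation: [0.147, -3.138, -0.003]
contact_force: [-0.8, 0.5, -0.7]
grip_width: 0.075
gripper_force: 0.0
```

```bash
python3 -c "
from h import *
im,c=snap('top','t6')
for h in handles(im,c): print(h)
cv2.imwrite('pics/c6.png',im[120:340,:,::-1])"
```

```text
(array([0.75563293, 0.35168192]), array([ 29.14230537, 105.48499298]), np.float64(1.2954715525885205))
(array([0.46892181, 0.35315152]), array([ 14.4588604 , 101.23308563]), np.float64(0.23052002909950428))
(array([0.46364459, 0.40122836]), array([ 14.73174667, 100.46018219]), np.float64(-0.07518754376185098))
```

View pics/c6.png

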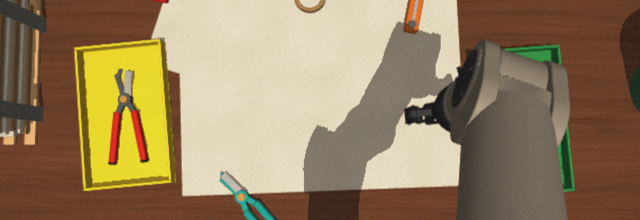

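The arm hides the green tray, so I'll move it further to the left and check the stock pruner.

Request:
carry_out:
  moves:
    - [0, 0.04, 0, 0, 0.075]
    - [0, 0.08, 0, 0, 0.075]
    - [0, 0.12, 0, 0, 0.075]
    - [0, 0.16, 0, 0, 0.075]
    - [0, 0.2, 0, 0, 0.075]
    - [0, 0.23, 0, 0, 0.075]
    - [0, 0.24, 0, 0, 0.075]
    - [0, 0.24, 0, 0, 0.075]

```text
clock: 23.8
tcp_pos: [0.4767, 0.0295, 0.313]
orientation: [-0.14, 3.138, -0.0]
contact_force: [-0.1, -0.7, -0.1]
grip_width: 0.0748
gripper_force: 0.0
```

```bash
python3 -c "
from h import *
im,c=snap('top','t7')
for h in handles(im,c): print(h)
cv2.imwrite('pics/c7.png',cv2.resize(im[130:330,420:620,::-1],(500,500)))"
```

```text
(array([0.75587097, 0.35298993]), array([ 31.00979042, 108.2252121 ]), np.float64(1.2946310818037556))
(array([0.46916663, 0.35343985]), array([ 14.26471138, 101.84034729]), np.float64(0.2271819346115359))
(array([0.46363733, 0.40113004]), array([ 14.92812824, 100.4602356 ]), np.float64(-0.07512401092177272))
(array([ 0.45408353, -0.3694859 ]), array([ 16.12369919, 101.26210022]), np.float64(0.09047274463062925))
(array([ 0.45604974, -0.39535706]), array([ 16.23784828, 100.75868988]), np.float64(0.08854663836143213))
```

View pics/c7.png

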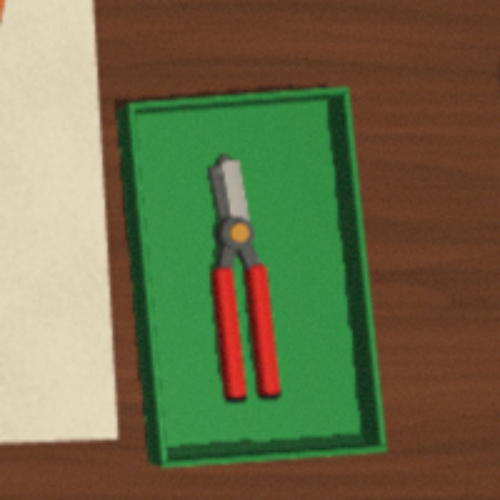

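The free pruner lies flat and shut in the green tray, its handles parallel to within 0.002 rad (crop pivot 238,233). I'll hand in.

```bash
python3 -c "
from bench import r
print(r.hand_in())"
```

```text
the job is handed in; nothing more can be done
None
```

The job is handed in at about 24 s: the seized pruner (the right-hand one in the top view) lies flat in the yellow repair tray, and the free one lies flat and squeezed shut in the green stock tray.

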